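Free the vial carousel: latch the drive release, then hold the index pin out

ROBOT

A 6-joint arm with a two-finger parallel gripper is mounted at the origin on the work surface. World frame = base frame: x ahead of the robot, y to its left, z up, the work surface at z = 0. Lengths are in mm, angles in rad, forces in N, time in s.
With the tool pointing down it reaches from about 400 to 925 mm from the base axis. Payload 12.5 kg.
Tool frame: the origin (TCP) lies where the fingers leave the gripper's body, on its centre line; the fingertips stand 78 mm ahead of it and the grasp point (between the pads) lies 59 mm ahead of it (env.nose_length is the distance from the TCP to the fingertips, in mm); z points along the fingers, y is the line along which they close (so a half turn about z gives the same grasp; the last joint's range is limited). The gripper opens to 95 mm and grips with 3 to 60 N. Pads are 20 mm wide; open, the fingers measure 119 mm over their backs; the gripper's body (75 mm by 180 mm) begins 59 mm behind the grasp point.
Start: joints at [1.122, 0.491, 1.559, -0, 1.092, -0.106], TCP at [210.059, 588.653, 292.261] pointing down, gripper open.
Joint ranges: [-3.1, 3.1], [-0.84, 2.19], [0.05, 2.79], [-1.13, 4.28], [0.06, 2.93], [-2.69, 2.69]. Speed limits (rad/s): [2.22, 2.22, 2.79, 3.14, 3.14, 3.14].

INTERFACE

Orientations are given as [roll, pitch, yaw] about the fixed x, y, z axes, in that order (R = Rz(yaw) Ry(pitch) Rx(roll)).
In Python, from cell import env gives the robot as it stands. The module is installed in compiled form; this text tells all that it offers.
- The arm moves only by the tool send_rows, never from a script. Its argument "series" is text: rows parted by semicolons, each of 6 numbers parted by spaces: the shift along the tool's x, y, z as a fraction of full scale, then the turn, a rotation vector about the tool's x, y, z as a fraction of full scale. A call has 1 to 5 rows; each row shifts and turns the commanded pose from where the row before left it, along the tool's axes as they then stand; what a row does not reach is not made up. Full scale, the value 1, is 60 mm for a shift and 10 degrees for a turn. A row lasts 1/8 s, in which the tool goes at most 62.5 mm and 10.7 degrees, less where a joint would pass 70% of its speed; a pose out of reach is approached as far as the arm can. A call with a number of a shift or a turn outside -1 to 1 is refused whole. A call with a gripper value outside its range is refused whole. "fingers" is the opening, from 0 (shut) to 1 (fully open), set as the call begins (left out, the last holds). The fingers move at their own pace and stop on an object; the grip force is fixed at half the most. Time passes only in rows, so rows that do not move let the fingers close. It gives the time, the measured TCP pose, the force, the opening and the grip force at its end, in the units of the state.
- env.state(): the state, without advancing time (a new reading comes with each control period).
- env.read_camera(name): name is "scene" or "top" or "wrist"; returns a dict with "color" (400x640x3 uint8, red, green, blue), "z_map" (400x640 float32, mm along the optical axis (not along the pixel's ray), 0 where there is no reading), "fovy" (degrees; the focal length in pixels is half the picture's height over the tangent of half this angle, whatever the lens; pixels are square), "cx", "cy" (the principal point, pixels), "R" (3x3) and "t" (3): a world point X has camera coordinates R X + t. Camera axes: x right, y down, z forward; pixel columns grow to the right and rows downward; lengths in mm; the calibration is good to about 2 mm. A picture is of the moment at which its call begins.
- env.job_done(): hands the job in; it is judged then, once.
The state is a dict: "t": time; "joints": joint angles; "qvel": joint speeds; "tau": joint torques, N m; "eef_pos": TCP position; "tcp_rot": TCP orientation; "ft_force": force on the tool from outside, world axes, zero at the start; "moment": the same for the moment, N m; "opening": opening from 0.0 (shut) to 1.0 (fully open); "grip_force": force on a finger pad.
Only numpy, scipy, OpenCV 4.12 (cv2) and the standard library are available. Lean on these libraries where they do the work, as an engineer would, in place of code of your own. Each camera call takes 0.05 s, during which the arm holds its last target. There are 200 camera calls.

TASK

I am about to turn the vial carousel by hand. First press the yellow pad of the drive's release lever down until it clicks over and stays down by itself; then take the red knob of the index pin, pull it straight up as far as it goes, and finish while still holding it there, so that the pin stays clear of its hole. Do not pull the pin before the lever is latched, do not turn the carousel, and leave the things standing about on the bench where they are.

Things in the scene. Friction and masses are not known exactly. Their poses are not given: they have to be found in the camera images.
- carousel_base: Fixed aluminium base plate 260 x 260 x 16 mm of the carousel; origin under its centre, on the bench; z up, x and y along its sides. A white carousel disc (180 mm across, top 43 mm above the bench, 76 mm to the vial caps) turns on its centre. At the middle of its -x side a blue bracket (26 mm wide in y, from x = -123 to -57 mm, top 85 mm above the bench) reaches over the disc's rim and guides the vertical index pin at x = -74 mm, y = 0.
- index_pin (a joint): Lift of the sprung index pin: 0 = seated (its tip 8 mm deep in the disc's hole), 0.016 m = fully pulled, at its stop. Moves straight up. The spring pulls back with about 5 N when seated, 10 N at full lift, and returns the pin when it is let go.
- index_knob (a point): Red knob on top of the index pin: upright cylinder 28 mm across and 28 mm high with two black bands; this point is its centre, 112 mm above the bench when the pin is seated, its underside 13 mm above the blue bracket. Rises with the pin. Nothing stands higher near it.
- carousel (a joint): Turn of the carousel disc, 0 = at the station where the pin is seated (rad). Stays by bearing friction when the pin is out.
- drive_box: Fixed grey drive box, 68 mm wide (y), from x = -80 to +116 mm, 34 mm high, with two upright cheeks 80 mm high from x = 30 to 115 mm; origin on the bench, half-way across it, axes parallel to those of the base. It stands against the left or the right side of the base. The lever's hinge axis lies along its y axis at x = 50 mm, y = 0, 62 mm above the bench; the lever points to the box's -x.
- release_lever (a joint): Angle of the release lever: 0 = up (tilted 0.30 rad above level), 0.42 rad = fully down at its stop (0.12 rad below level). Sprung: pressing at the pad takes about 2 N at first, up to 13 N near 0.17 rad as a detent roller is pushed aside, then less; it springs back up if let go before about 0.32 rad; past that it snaps down to the stop and stays there.
- lever_pad (a point): Yellow finger pad 36 x 36 x 12 mm at the end of the release lever; this point is the centre of its top face, 100 mm out from the hinge and 8 mm above the lever's centre line; it tilts with the lever. Its top is about 99 mm above the bench when up, 58 mm when latched.
- controller: Fixed grey speed controller box, 160 x 68 x 42 mm with a small black knob, against the other side of the base; not used. Origin under its centre.
- amber_jar: Bystander: amber glass jar, 48 mm across, 70 mm high, loose; origin under its centre.
- beaker: Bystander: open clear beaker, 60 mm across, 60 mm high, loose; origin under its centre.
- reagent_bottle: Bystander: white bottle with blue cap, 56 mm across, 110 mm high, loose; origin under its centre.
- screwdriver: Bystander: screwdriver 160 mm long lying along its x axis, loose; origin under its middle.

How it is judged:
By the outcome, as a careful person would: the job done as asked, in the order asked, and still so for the second after the job is handed in, while the arm keeps its last pose, push and grip.
It also fails if it takes over 45 s, if anything falls off the work surface, if the arm or the gripper's body presses on something with over 40 N, if the wrist force passes 120 N, or if a joint passes its speed limit or range.

## Working session

There is one attempt and no reset: what is moved stays moved. The work goes in short steps, Python scripts to look and compute and a tool call to move; the robot and the scene stay as the last step left them, time stands still between calls to the robot, and variables do not carry over. Pictures are saved under pics/ and viewed, at most 10 in all, crops included, and the job is handed in when it is done.

Besides the shell and the picture viewer there is one more tool, called after ">>>" in YAML: its name, and indented under it one key for each argument. send_rows: Moves the arm, as the interface text tells. Shift numbers are shares of 60 mm and turn numbers shares of 10 degrees, none past 1 either way. Its arguments: {"type":"object","properties":{"series":{"type":"string"},"fingers":{"type":"number"}},"required":["series"]}

```bash
mkdir -p pics; cat > h.py <<'E'
import numpy as np, cv2
from cell import env
def cam(n):
    d=env.read_camera(n); h=d["color"].shape[0]
    d["f"]=h/2/np.tan(np.radians(d["fovy"])/2); d["R"]=np.array(d["R"]); d["t"]=np.array(d["t"]); return d
def ray(d,u,v):
    c=np.array([(u-d["cx"])/d["f"],(v-d["cy"])/d["f"],1.]); return -d["R"].T@d["t"], d["R"].T@c
def plane(d,u,v,z):
    o,r=ray(d,u,v); return o+r*(z-o[2])/r[2]
def depth(d,u,v):
    o,r=ray(d,u,v); return o+r*d["z_map"][int(round(v)),int(round(u))]
def two(d1,p1,d2,p2):
    o1,r1=ray(d1,*p1); o2,r2=ray(d2,*p2)
    s=np.linalg.lstsq(np.c_[r1,-r2],o2-o1,rcond=None)[0]
    a,b=o1+s[0]*r1,o2+s[1]*r2; return (a+b)/2,np.linalg.norm(a-b)
E
python3 - <<'E'
from h import *
print(env.state())
for n in("scene","top"):
    d=cam(n); cv2.imwrite(f"pics/{n}0.png",d["color"][...,::-1]); print(n,d["fovy"],d["cx"],d["cy"],(-d["R"].T@d["t"]).round(),d["R"].round(2).tolist())
E
```

```text
{'t': 0.0, 'joints': array([ 1.12237651e+00,  4.91524686e-01,  1.55943065e+00,  1.57635622e-05,
        1.09168563e+00, -1.05571162e-01]), 'qvel': array([-2.52596265e-05,  1.07036440e-03,  2.51420803e-04,  4.94842864e-04,
       -8.08808408e-04, -4.78285383e-04]), 'tau': array([-8.21139529e-04, -6.12666464e+01, -2.58198613e+01,  6.92461780e-02,
        4.81465389e-02, -1.82305166e-05]), 'eef_pos': array([210.00062427, 588.50401084, 291.68984337]), 'tcp_rot': array([-3.14055165e+00, -1.24369059e-04,  2.79873666e+00]), 'ft_force': array([1.48783711, 0.07998495, 0.8562123 ]), 'moment': array([-0.04321707, -0.03021498,  0.02966923]), 'grip_force': 0.0, 'opening': 1.001842232537728}
scene 56.301547055368886 318.2929870647909 193.29233831327988 [995. 181. 716.] [[-0.25, 0.97, 0.0], [0.8, 0.21, -0.57], [-0.55, -0.14, -0.82]]
top 46.67426293066433 315.4769617991506 194.6176118927495 [ 384.   78. 1106.] [[0.02, -1.0, -0.01], [-0.98, -0.02, -0.19], [0.19, 0.02, -0.98]]
```

View pics/scene0.png

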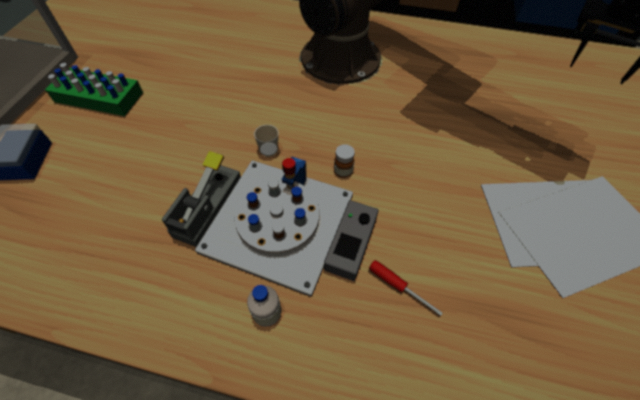

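View pics/top0.png

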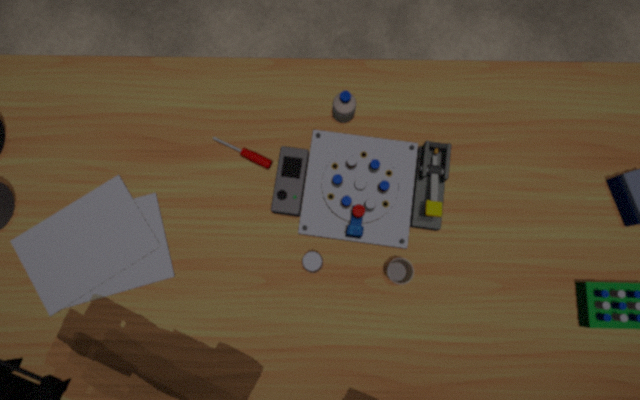

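The scene view shows the red knob at about (290,165) and the yellow pad at (213,160). In the top view the knob is at (358,211), the pad at (433,208), the jar at (312,261) and the beaker at (398,270). Next I'll measure these.

```bash
cat >> h.py <<'E'
def blob(d,lo,hi,win):
    hsv=cv2.cvtColor(d["color"],cv2.COLOR_RGB2HSV); m=cv2.inRange(hsv,np.array(lo),np.array(hi))
    if lo[0]==0: m|=cv2.inRange(hsv,np.array([172,lo[1],lo[2]]),np.array([180,255,255]))
    k=np.zeros_like(m); x0,y0,x1,y1=win; k[y0:y1,x0:x1]=m[y0:y1,x0:x1]
    c=max(cv2.findContours(k,cv2.RETR_EXTERNAL,cv2.CHAIN_APPROX_NONE)[0],key=cv2.contourArea)
    M=cv2.moments(c); return (M["m10"]/M["m00"],M["m01"]/M["m00"]),cv2.contourArea(c),cv2.boundingRect(c),cv2.minAreaRect(c)
RED=((0,120,60),(8,255,255)); YEL=((22,150,80),(34,255,255))
E
python3 - <<'E'
from h import *
s=cam("scene");t=cam("top")
for nm,c,ws,wt in(("knob",RED,(270,145,310,185),(340,195,375,225)),("pad",YEL,(195,145,230,175),(415,190,450,225))):
    a=blob(s,*c,ws);b=blob(t,*c,wt); print(nm,a,b,*two(s,a[0],t,b[0]),depth(s,*a[0]),depth(t,*b[0]))
# corner screws top view, z~16
for p in((318,135),(411,147),(404,241),(305,228)): print(plane(t,*p,16).round(1))
for n,p,z in(("jar",(312,261),70),("beaker",(398,270),60)): print(n,plane(t,*p,z).round(1),depth(t,*p).round(1))
def up(d,x0,y0,x1,y1,n):
    cv2.imwrite(n,cv2.resize(d["color"][y0:y1,x0:x1,::-1],None,fx=4,fy=4,interpolation=cv2.INTER_CUBIC))
up(t,285,120,465,270,"pics/topc.png")
E
```

```text
knob ((288.125, 162.90625), 96.0, (282, 158, 13, 11), ((288.0, 163.0), (10.0, 12.0), 90.0)) ((358.25396825396825, 210.32222222222222), 105.0, (352, 205, 13, 12), ((358.0, 210.5), (11.0, 12.0), 90.0)) [539.58323564   1.72437842 121.95187131] 1.6041061440195632 [541.21839478   3.21054662 124.23285134] [538.94968584   1.35408068 127.23103447]
pad ((212.47699929228588, 159.67799009200283), 235.5, (202, 151, 21, 19), ((212.6000213623047, 159.79998779296875), (16.099689483642578, 17.88854217529297), 26.56505012512207)) ((433.89473684210526, 208.23798627002287), 218.5, (426, 200, 17, 17), ((434.0, 208.0), (16.0, 16.0), 90.0)) [ 551.135143   -166.55454534   94.99912282] 2.003620687515482 [ 552.67080223 -164.19848447   97.32302044] [ 550.57867808 -166.16937314  100.60341978]
[742.   91.7  16. ]
[ 714.8 -135.5   16. ]
[ 485.6 -114.6   16. ]
[512.1 118.3  16. ]
jar [432.6  99.1  70. ] [432.4  99.   74.3]
beaker [416.8 -92.4  60. ] [ 418.4 -100.7    8.7]
```

View pics/topc.png

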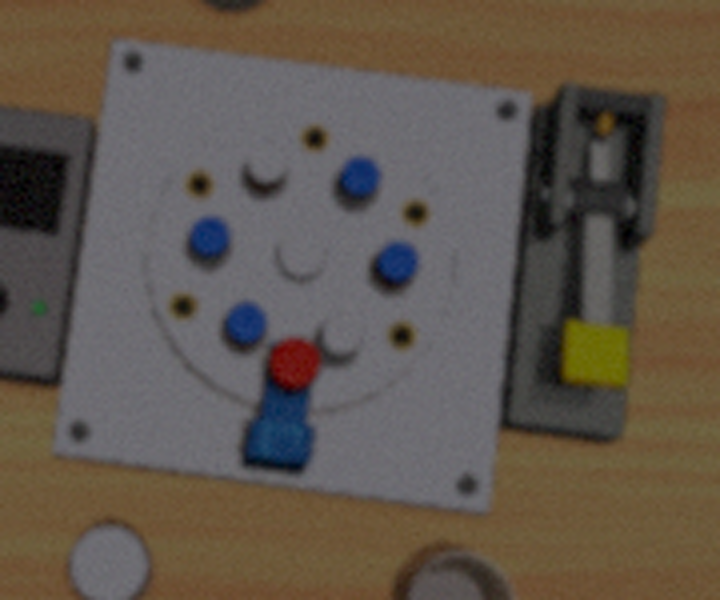

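The crop confirms the layout. The base yaw is about -0.09 rad, the knob sits over the bracket at crop (294,363), and the pad is at (595,352), well clear of the cheeks. I'll fly to a point above and between them with the fingers shut.

>>> send_rows:
  series: "-0.6 -0.57 0 0 0 0;-0.6 -0.57 0 0 0 0;-0.6 -0.57 0 0 0 0;-0.6 -0.57 0 0 0 0;-0.6 -0.57 0 0 0 0"
  fingers: 0

```text
t: 0.82
eef_pos: [322.6, 365.7, 292.3]
tcp_rot: [3.141, 0.0, 2.799]
ft_force: [0.4, 0.4, -0.2]
opening: 0.534
grip_force: 0.0
```

>>> send_rows:
  series: "-0.6 -0.57 0 0 0 0;-0.6 -0.57 0 0 0 0;-0.6 -0.57 0 0 0 0;-0.6 -0.57 0 0 0 0;-0.6 -0.57 0 0 0 0"

```text
t: 1.45
eef_pos: [434.7, 144.0, 292.3]
tcp_rot: [3.141, 0.0, 2.799]
ft_force: [-0.3, 0.8, -0.4]
opening: 0.025
grip_force: 0.0
```

>>> send_rows:
  series: "-0.6 -0.57 0 0 0 0;-0.6 -0.57 0 0 0 0;-0.6 -0.57 0 0 0 0;-0.6 -0.57 0 0 0 -0.7;-0.6 -0.57 0 0 0 -0.7"

```text
t: 2.08
eef_pos: [551.9, -74.6, 292.3]
tcp_rot: [3.141, -0.0, 3.047]
ft_force: [0.1, -0.0, -0.7]
opening: -0.001
grip_force: 0.0
```

>>> send_rows:
  series: "0 0 0 0 0 0;0 0 0 0 0 0"

```text
t: 2.33
eef_pos: [551.1, -72.7, 291.9]
tcp_rot: [3.141, -0.001, 3.042]
ft_force: [0.8, -0.3, 0.2]
opening: 0.005
grip_force: 0.0
```

```bash
python3 - <<'E'
from h import *
w=cam("wrist"); s=env.state(); print(s["eef_pos"],s["tcp_rot"],s["ft_force"],s["opening"]); print((-w["R"].T@w["t"]).round(),w["R"].round(2).tolist(),w["fovy"])
cv2.imwrite("pics/w1.png",w["color"][...,::-1])
E
```

```text
[550.95284545 -72.31804889 292.10510036] [ 3.14130122e+00 -6.02792234e-04  3.04269112e+00] [0.22540805 0.91605157 0.14822162] 0.007146152234213367
[477. -65. 384.] [[0.1, 0.99, 0.0], [0.96, -0.1, 0.26], [0.26, -0.03, -0.97]] 62.48271069968065
```

View pics/w1.png

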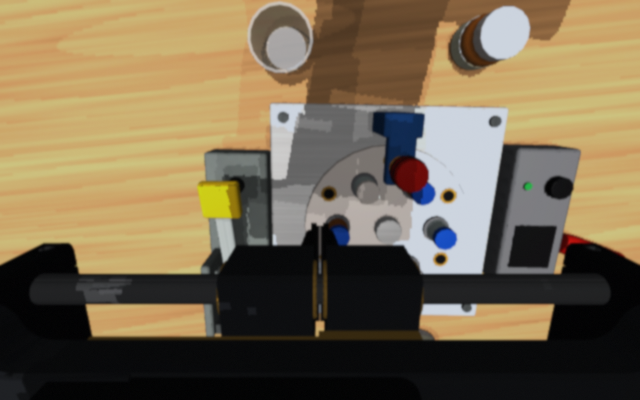

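The wrist view shows the yellow pad at (219,200) and the red knob at (409,173), both unobstructed. I'll triangulate these against the earlier top and scene pixels.

```bash
python3 - <<'E'
from h import *
w=cam("wrist");t=cam("top");s=cam("scene")
for nm,c,ww,pt,ps in(("knob",RED,(385,145,432,200),(358.25,210.32),(288.1,162.9)),("pad",YEL,(190,170,250,230),(433.9,208.24),(212.5,159.7))):
    b=blob(w,*c,ww); print(nm,b[1:],two(w,b[0],t,pt),two(w,b[0],s,ps),depth(w,*b[0]).round(1))
    z=126 if nm=="knob" else 97
    print([plane(w,*b[0],z).round(1),plane(t,*pt,z).round(1),plane(s,*ps,z).round(1)])
sc=[plane(w,*p,16) for p in((283,117),(495,121))]; print(np.round(sc,1),np.degrees(np.arctan2(*(sc[0]-sc[1])[:2])))
E
```

```text
knob (776.0, (395, 160, 32, 33), ((410.5, 176.0), (32.0, 31.0), 90.0)) (array([538.17594483,   1.56121849, 127.66109376]), np.float64(1.437916145647477)) (array([539.05066709,   2.80290184, 121.76058743]), np.float64(0.9312908182985673)) [537.9   2.2 125.7]
[array([537.8,   2.1, 126. ]), array([539.1,   1.3, 126. ]), array([542.6,   3.7, 126. ])]
pad (1387.0, (196, 181, 45, 38), ((218.0, 199.5), (37.0, 44.0), 90.0)) (array([ 555.85823062, -173.87515231,   68.78583496]), np.float64(0.06639433262901846)) (array([ 549.90056012, -165.84633297,   93.35561259]), np.float64(0.884632124558802)) [ 548.3 -163.3   99.4]
[array([ 548.9, -164.1,   97. ]), array([ 551.2, -167.1,   97. ]), array([ 552.5, -164.3,   97. ])]
[[ 484.6 -105.6   16. ]
 [ 512.   124.1   16. ]] -173.20135438979077
```

The knob is at about (538.5, 2) with its top at about 126. The pad is at about (550, -165), z≈97. Both agree with the heights given in the task. Next I'll move over the pad, about 3 mm towards its outer edge because it swings outward, and come down.

>>> send_rows:
  series: "-0.04 -0.78 0 0 0 0;-0.04 -0.77 0 0 0 0;0 0 0.85 0 0 0;0 0 0.85 0 0 0;0 0 0 0 0 0"

```text
t: 3.15
eef_pos: [546.0, -165.1, 187.9]
tcp_rot: [3.14, -0.006, 3.044]
ft_force: [0.8, -0.1, 0.1]
opening: 0.006
grip_force: 0.0
```

```bash
python3 - <<'E'
from h import *
s=env.state(); print(s["eef_pos"],s["ft_force"])
w=cam("wrist");c=cam("scene")
a=w["color"][100:400,100:500,::-1]; b=cv2.resize(c["color"][110:260,130:330,::-1],None,fx=2,fy=2)
cv2.imwrite("pics/p2.png",np.hstack([a,b]))
E
```

```text
[ 545.9780624  -165.06254867  187.88771821] [ 0.77384864 -0.06842138  0.12228575]
```

View pics/p2.png

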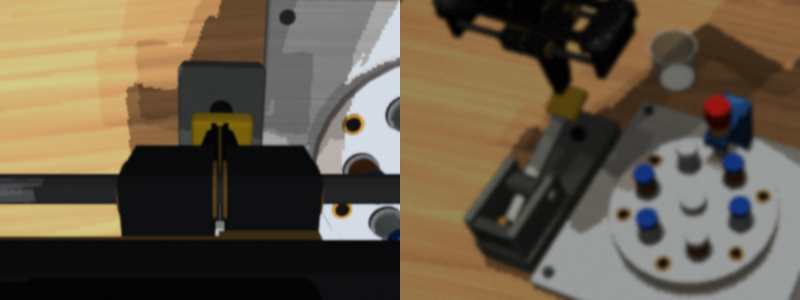

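The wrist view (left) shows the shut fingertips centred across the yellow pad: finger column 220, pad columns 193–252. I'll press in small steps.

>>> send_rows:
  series: "0 0 0.15 0 0 0;0 0 0.1 0 0 0;0 0 0.1 0 0 0;0 0 0.1 0 0 0;0 0 0 0 0 0"

```text
t: 3.88
eef_pos: [546.4, -165.9, 163.4]
tcp_rot: [3.141, -0.002, 3.043]
ft_force: [-6.2, 0.4, 10.8]
opening: 0.005
grip_force: 5.0
```

>>> send_rows:
  series: "0 0 0.1 0 0 0;0 0 0.1 0 0 0;0 0 0.05 0 0 0;0 0 0 0 0 0"

```text
t: 4.38
eef_pos: [547.1, -165.9, 148.0]
tcp_rot: [3.141, -0.0, 3.043]
ft_force: [-0.6, -0.4, 0.7]
opening: 0.004
grip_force: 0.3
```

>>> send_rows:
  series: "0 0 0.1 0 0 0;0 0 0.07 0 0 0;0 0 0 0 0 0"

```text
t: 4.75
eef_pos: [547.2, -166.0, 137.6]
tcp_rot: [3.141, -0.0, 3.043]
ft_force: [0.3, -0.7, 0.1]
opening: 0.006
grip_force: 0.0
```

>>> send_rows:
  series: "0 0 0.03 0 0 0;0 0 0.03 0 0 0;0 0 0 0 0 0"

```text
t: 5.12
eef_pos: [547.3, -166.0, 136.6]
tcp_rot: [-3.141, 0.002, 3.043]
ft_force: [-6.9, 2.3, 26.3]
opening: 0.004
grip_force: 13.4
```

The lever hit its stop at tip height 58.6 with 26 N, after the force had dropped away, so it should be latched. I'll retract, move over the knob with the fingers opening, and then check.

>>> send_rows:
  series: "0 0 -0.3 0 0 0;0 0 -0.9 0 0 0;0 0 -0.9 0 0 0;0 0 0 0 0 0"

```text
t: 5.62
eef_pos: [548.0, -166.3, 264.3]
tcp_rot: [-3.139, 0.007, 3.043]
ft_force: [0.2, -0.1, -0.1]
opening: 0.007
grip_force: 0.0
```

>>> send_rows:
  series: "0.1 0.69 0 0 0 0;0.1 0.69 0 0 0 0;0.1 0.69 0 0 0 0;0.1 0.69 0 0 0 0;0 0 0 0 0 0"
  fingers: 0.8

```text
t: 6.25
eef_pos: [539.0, 3.4, 259.5]
tcp_rot: [3.141, -0.001, 3.046]
ft_force: [-0.3, -0.3, -0.1]
opening: 0.47
grip_force: 0.0
```

>>> send_rows:
  series: "0 0 0 0 0 0;0 0 0 0 0 0"

```text
t: 6.5
eef_pos: [539.5, 0.3, 260.1]
tcp_rot: [-3.142, -0.0, 3.042]
ft_force: [0.8, -0.2, -0.3]
opening: 0.684
grip_force: 0.0
```

```bash
python3 - <<'E'
from h import *
s=env.state(); print(s["eef_pos"],s["tcp_rot"],s["ft_force"],s["opening"])
w=cam("wrist");c=cam("scene");t=cam("top")
a=cv2.resize(w["color"][:,:,::-1],(480,300)); b=cv2.resize(c["color"][130:250,160:320,::-1],(320,240))
cv2.imwrite("pics/p3.png",np.hstack([a,np.vstack([b,np.zeros((60,320,3),np.uint8)])]))
for d,W in((c,(160,130,240,200)),(t,(415,180,460,240))):
    try: p=blob(d,*YEL,W); print(p[:3],depth(d,*p[0]))
    except Exception as e: print(e)
E
```

```text
[5.39531296e+02 2.60012939e-01 2.60060882e+02] [-3.14157748e+00 -4.05100004e-04  3.04200598e+00] [ 0.80202282 -0.17186559 -0.30393578] 0.6843653242098917
((218.10677808727948, 169.79480037140203), 179.5, (208, 163, 21, 15)) [ 549.65321324 -161.3082272    59.62416664]
((434.0973451327434, 213.5693215339233), 56.5, (432, 207, 6, 15)) [ 545.03011661 -176.13835786   59.91793709]
```

View pics/p3.png

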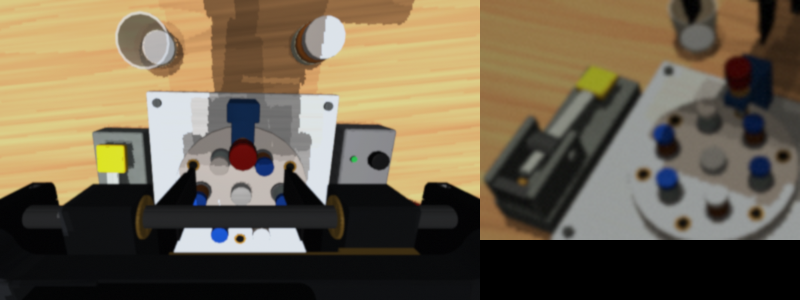

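The pad now sits at z≈59.6 in both cameras with nothing touching it, so it is latched. In the wrist view the knob, at about (323,207) full scale, lies between the open fingers. I'll refine the knob position.

```bash
python3 - <<'E'
from h import *
w=cam("wrist");s=cam("scene"); b=blob(w,*RED,(295,180,350,232)); a=blob(s,*RED,(270,145,310,185)); print(b[:3],a[:3])
print(depth(w,*b[0]),plane(w,*b[0],122),two(w,b[0],s,a[0]))
x,y,ww,h=b[2]; print(depth(w,x+ww/2,y+10),[plane(w,u,y+h/2,120).round(1) for u in(x,x+ww)])
st=env.state();print(st["eef_pos"])
E
```

```text
Traceback (most recent call last):
  File "h.py", line 21, in blob
    M=cv2.moments(c); return (M["m10"]/M["m00"],M["m01"]/M["m00"]),cv2.contourArea(c),cv2.boundingRect(c),cv2.minAreaRect(c)
                              ~~~~~~~~^~~~~~~~~
ZeroDivisionError: float division by zero
```

```bash
python3 - <<'E'
from h import *
w=cam("wrist");s=cam("scene"); L=((0,120,30),(8,255,255)); b=blob(w,*L,(290,170,355,240)); a=blob(s,*L,(270,145,310,185)); print(b[:3],a[:3])
print(depth(w,*b[0]),plane(w,*b[0],122),two(w,b[0],s,a[0]))
x,y,ww,h=b[2]; print(depth(w,x+ww/2,y+10),[plane(w,u,y+h/2,120).round(1) for u in(x,x+ww)])
st=env.state();print(st["eef_pos"],st["opening"])
E
```

```text
((323.07709154621114, 206.19477295955613), 1141.5, (305, 185, 39, 42)) ((288.4739952718676, 165.95862884160755), 141.0, (283, 158, 12, 17))
[535.20467875   3.57599705 126.1510523 ] [536.47554987   3.4958561  122.        ] (array([539.55035547,   3.00196746, 112.24542602]), np.float64(0.6330510316319999))
[527.25822311   5.38606263 125.26758374] [array([535.6,  -9.8, 120. ]), array([538.5,  18.8, 120. ])]
[539.49511375   0.91420472 260.42525063] 0.796231943169691
```

The knob centre is at about (538.5, 3), with its mid-height measured at 112 and top at 126, which matches the task. I'll descend 88 mm and close.

>>> send_rows:
  series: "0.01 0.035 0.5 0 0 0;0 0 0.5 0 0 0;0 0 0.3 0 0 0;0 0 0.17 0 0 0;0 0 0 0 0 0"

```text
t: 7.48
eef_pos: [539.1, 3.3, 172.0]
tcp_rot: [3.141, -0.001, 3.043]
ft_force: [-0.0, 0.6, 0.6]
opening: 0.796
grip_force: 0.0
```

>>> send_rows:
  series: "0 0 0 0 0 0;0 0 0 0 0 0;0 0 0 0 0 0;0 0 0 0 0 0;0 0 0 0 0 0"
  fingers: 0

```text
t: 8.1
eef_pos: [539.1, 3.4, 172.3]
tcp_rot: [3.142, 0.0, 3.043]
ft_force: [-0.2, 0.3, 0.5]
opening: 0.33
grip_force: 0.0
```

>>> send_rows:
  series: "0 0 0 0 0 0;0 0 0 0 0 0;0 0 0 0 0 0"

```text
t: 8.48
eef_pos: [539.1, 3.4, 172.3]
tcp_rot: [3.142, 0.0, 3.043]
ft_force: [0.2, 0.0, 0.2]
opening: 0.29
grip_force: 30.0
```

The fingers stopped at 27.6 mm with 30 N, which is on the knob and centred. Now I'll pull straight up.

>>> send_rows:
  series: "0 0 -0.06 0 0 0;0 0 -0.06 0 0 0;0 0 -0.06 0 0 0;0 0 -0.06 0 0 0;0 0 0 0 0 0"

```text
t: 9.1
eef_pos: [539.0, 3.4, 186.7]
tcp_rot: [3.141, 0.0, 3.043]
ft_force: [1.4, 0.0, -10.1]
opening: 0.29
grip_force: 30.0
```

>>> send_rows:
  series: "0 0 -0.02 0 0 0;0 0 -0.01 0 0 0;0 0 0 0 0 0"

```text
t: 9.48
eef_pos: [539.0, 3.3, 188.3]
tcp_rot: [3.141, -0.0, 3.043]
ft_force: [2.5, -0.1, -10.0]
opening: 0.289
grip_force: 30.0
```

>>> send_rows:
  series: "0 0 -0.01 0 0 0;0 0 0 0 0 0;0 0 0 0 0 0"

```text
t: 9.85
eef_pos: [539.0, 3.3, 188.5]
tcp_rot: [3.141, -0.001, 3.043]
ft_force: [5.8, -0.2, -22.3]
opening: 0.287
grip_force: 30.0
```

The stop is reached: the force rose to 22 N. I'll ease off slightly to keep the margin against slipping, then check.

>>> send_rows:
  series: "0 0 0.003 0 0 0;0 0 0 0 0 0;0 0 0 0 0 0;0 0 0 0 0 0;0 0 0 0 0 0"

```text
t: 10.48
eef_pos: [539.0, 3.3, 188.4]
tcp_rot: [3.142, -0.001, 3.043]
ft_force: [4.8, -0.6, -23.4]
opening: 0.291
grip_force: 30.0
```

```bash
python3 - <<'E'
from h import *
c=cam("scene");w=cam("wrist");t=cam("top")
s=env.state(); print(s["eef_pos"],s["ft_force"],s["opening"],s["t"])
p=blob(c,*YEL,(160,130,240,200)); print(p[:3],depth(c,*p[0]))
a=cv2.resize(c["color"][110:310,150:350,::-1],(400,400),interpolation=cv2.INTER_CUBIC)
b=w["color"][:,120:520,::-1]; cv2.imwrite("pics/p4.png",np.hstack([a,b]))
E
```

```text
[538.97490314   3.37032743 188.46029245] [  4.58910137  -0.33158824 -23.57355327] 0.2884722536378993 10.625
((217.98626373626374, 169.82417582417582), 182.0, (208, 163, 21, 15)) [ 547.64904194 -163.1846603    56.46106263]
```

View pics/p4.png

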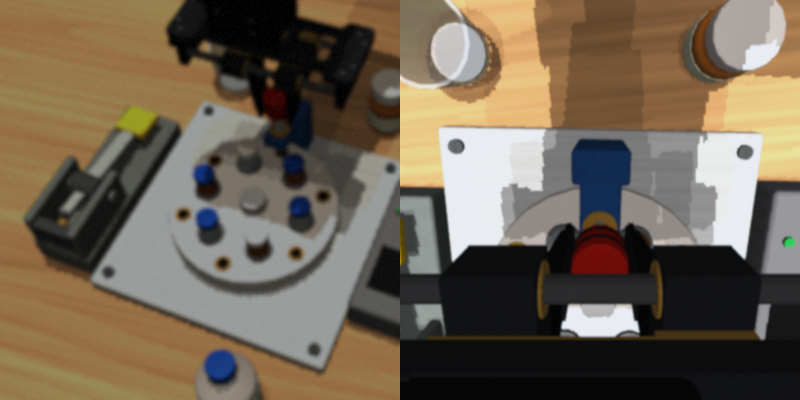

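The scene view shows the pad still down (z≈58), the disc unturned, and the red knob raised and held. The wrist view shows the knob between the pads at about (600,260), with the pin shaft visible above the bracket. The force is steady against the stop and the grip is 30 N, so I'll hand in.

```bash
python3 -c "
from cell import env
print(env.job_done())"
```

```text
the job is handed in; nothing more can be done
None
```

The release lever is latched down, and the arm is holding the index pin 16 mm up at its stop; the carousel did not turn, nothing on the bench was touched, and the job was handed in at about 10.6 s.

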